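Secure the price card and hold a spring clip open over its edge

ROBOT

A 6-joint arm with a two-finger parallel gripper is mounted at the origin on the work surface. World frame = base frame: x ahead of the robot, y to its left, z up, the work surface at z = 0. Lengths are in m, angles in rad, forces in N, time in s.
With the tool pointing down it reaches from about 0.35 to 0.975 m from the base axis. Payload 7.1 kg.
Tool frame: the origin (TCP) lies midway between the tips of the shut fingers; the grasp point (between the pads) lies 19 mm behind it; z points along the fingers, x is the direction in which the jaws open and shut, and the axes are right-handed (so a half turn about z gives the same grasp; the last joint's range is limited). The gripper opens to 88 mm and grips with 3 to 60 N. Pads are 20 mm wide; open, the fingers measure 115 mm over their backs; the gripper's body (75 mm by 178 mm) begins 61 mm behind the grasp point.
Start: joints at [-1.222, 0.423, 1.63, -0, 1.089, -0.019], TCP at [0.225, -0.583, 0.223] pointing down, gripper open.
Joint ranges: [-3, 3], [-0.9, 2.11], [0.09, 2.58], [-1.31, 4.45], [0.11, 2.69], [-2.54, 2.54]. Speed limits (rad/s): [2.39, 2.39, 3.01, 3.14, 3.14, 3.14].

INTERFACE

Orientations are given as a unit quaternion [w, x, y, z].
In Python, from station import move_pose, movel, movej, command_gripper, wait, inverse_kinematics, read_camera, camera_info, MotionError, job_done, get_time, get_joint_pos, get_qvel, get_effort, get_tcp_pos, get_ee_rot, get_ft_force, get_ft_torque, get_grip_width gives the robot as it stands. Calls block until the motion is done:
- move_pose(position, orientation): joint-space move of the TCP to a pose.
- movel(position, frame=None, v=0.15, until_force=None): straight line of the TCP; frame=None keeps the orientation; v is the mean speed in m/s. With until_force (N) it stops when the force on the tool has changed by that much, and returns True; else False.
- movej(angles): joint-space move.
- command_gripper(opening): opening from 0.0 (shut) to 1.0 (fully open); the grip force is fixed at half the most; returns when the fingers have stopped.
- wait(seconds).
- inverse_kinematics(position, orientation): joint angles nearest the present ones, or None.
- read_camera(name): name is "scene" or "side" or "wrist"; returns the picture (400x640x3 uint8, red, green, blue); there is no depth.
- camera_info(name): a dict with "intrinsics" (3x3 intrinsics, pixels), "dist" ([k1, k2, p1, p2, k3] as OpenCV has them; the pictures are not rectified), "T" (4x4, takes a point from camera to world coordinates); the wrist camera has in their place "tool_from_camera" (4x4, takes a point from camera to tool coordinates, whose origin is the TCP and whose axes are the tool frame's). Camera axes: x right, y up, looking along -z (the intrinsics and any distortion apply to the point x, -y, -z); pixel columns grow to the right and rows downward; lengths in m; the calibration is good to about 2 mm. A picture is of the moment at which its call begins: read the wrist's pose just before it. camera_info takes no time and is no camera call.
A pose or a line that the arm cannot do raises MotionError and nothing moves.
- job_done(): hands the job in, once; it reports no verdict.
Readings, each from a call of its own:
- get_time(): time.
- get_joint_pos(): joint angles.
- get_qvel(): joint speeds.
- get_effort(): joint torques, N m.
- get_tcp_pos(): TCP position.
- get_ee_rot(): TCP orientation.
- get_ft_force(): force on the tool from outside, world axes, zero at the start.
- get_ft_torque(): the same for the moment, N m.
- get_grip_width(): opening from 0.0 (shut) to 1.0 (fully open).
Only numpy, scipy, OpenCV 4.12 (cv2) and the standard library are available. Lean on these libraries where they do the work, as an engineer would, in place of code of your own. Each camera call takes 0.05 s, during which the arm holds its last target.

TASK

In the shop window, first turn the steel turnbutton on the price-card stand as far as it will go, so that it points straight at the card and locks the card's foot. Then take the steel spring clip off its rack by pinching its two handles together, and hold it wide open astride the middle of the card's top edge, one jaw well down on each side and the clip not touching the card, so that I can slip a tag in. Finish while still holding the clip squeezed open there; do not let go, and leave everything else where it stands.

Things in the scene. Friction and masses are not known exactly. Their poses are not given: they have to be found in the camera images.
- stand: Fixed oak block, 130 (x) x 160 (y) x 25 mm high; origin under its centre. On it an L-shaped white price card: an upright sheet 100 mm wide (y), 4 mm thick (x), at x = +42 mm, its top 100 mm above the table; its foot, 4 mm thick, lies on the block from x = -6 to +40 mm. The turnbutton's pivot is at x = -25 mm, y = 0.
- card_top (a point): Middle of the card's top edge, 100 mm above the table. Axes as the stand's: y runs along the edge, x across its 4 mm thickness, z up.
- turnbutton (a joint): Angle of the turnbutton about its vertical pivot, counter-clockwise seen from above. 0: it lies along the stand's y, parallel to the card, clear of the foot. It grows as it turns and stops at 1.57, pointing straight at the card, one end over the card's foot (locked). It stays where it is left; turning takes about 0.05 Nm. Starts between 0.1 and 0.5.
- turnbutton_grip (a point): On the turnbutton's pivot axis, 53 mm above the table. The turnbutton is a steel bar 52 long, 14 wide, 6 mm thick (31 to 37 mm above the table) carrying an upright thumb wing 36 long, 10 mm thick, its top 65 mm above the table. The point's own y axis runs along bar and wing and turns with them.
- rack: Fixed dark wooden foot, 80 (x) x 150 (y) x 30 mm high, origin at the centre of its underside; along its y an upright aluminium strip 5 mm thick, 130 long, rising 24 mm above the wood. The clip is parked on the strip.
- clip: Loose steel spring clip, about 130 g: two plate levers on one hinge, like a clothes peg; jaws 50 mm wide along y. Origin at the closed jaws' tips, 40 mm below the hinge; parked, the tips rest on the rack's wood. Axes of the -x lever; as parked: y along the hinge, x the way the jaws spread, z up. Squeezed open, this lever tips by half of the jaw angle about y.
- clip_hinge (a point): Middle of the clip's hinge, 70 mm above the table when parked; axes as clip. Handles: plates 24 mm wide along y, from about 3 to 42 mm above the hinge, flaring outward to 49 mm over their outsides at the top; squeezed fully they stand upright and parallel, 26 mm over their outsides, up to 46 mm above the hinge. Pinch them about 34 mm above the hinge.
- clip_jaw (a joint): Angle by which the jaws are spread, rad: 0 as parked with the jaws parallel on the 5 mm strip, 0.56 at the stop, handles fully squeezed (jaw tips then about 27 mm apart). A spring closes it; squeezing to the stop takes about 11 N on each handle at 34 mm above the hinge.
- clay_bowl: Bystander: terracotta bowl, 56 mm across, 68 mm high; origin under its centre.
- gift_box: Bystander: plain black box, 55 x 55 x 60 mm high; origin under its centre.
- vase: Bystander: blue glass vase, 120 mm across, 140 mm high; origin under its centre.
- jar: Bystander: amber jar with steel cap, 64 mm across, 85 mm high; origin under its centre.
- long_carton: Bystander: cardboard carton 60 x 260 x 32 mm high; origin under its centre.
- steel_plate: Bystander: flat steel disc, 130 mm across, 6 mm high; origin under its centre.
- cleaning_brush: Bystander: cleaning brush lying on the table, handle along its -x.
Things that resemble listed ones, but are neither listed nor needed, are in the scene too. Of the things like the stand, leave any that is green or yellow; of the rest the larger one is meant.

How it is judged:
By the outcome, as a careful person would: the job done as asked, in the order asked, and still so for the second after the job is handed in, while the arm keeps its last pose, push and grip.
It also fails if it takes over 58 s, if anything falls off the work surface, if the arm or the gripper's body presses on something with over 40 N, if the wrist force passes 120 N, or if a joint passes its speed limit or range.

## Working session

There is one attempt and no reset: what is moved stays moved. The work goes in short steps, each a Python script; the robot and the scene stay as the last script left them, time stands still between calls to the robot, and variables do not carry over. Pictures are saved under pics/ and viewed, and the job is handed in when it is done.

```bash
mkdir -p pics; ls; python3 - <<'E'
from station import *
import cv2
for n in ["scene","side","wrist"]:
    im=read_camera(n); cv2.imwrite(f"pics/{n}0.png",im[:,:,::-1])
    print(n,camera_info(n))
print(get_time(),get_tcp_pos(),get_ee_rot())
E
```

```text
pics
scene {'intrinsics': array([[473.50221814,   0.        , 323.12439494],
       [  0.        , 473.50221814, 193.63036945],
       [  0.        ,   0.        ,   1.        ]]), 'dist': array([-0.1332421,  0.       ,  0.       ,  0.       ,  0.       ]), 'T': array([[-0.75537106, -0.44808751,  0.47815493,  1.27683266],
       [ 0.65519488, -0.52933738,  0.53900057,  0.79212027],
       [ 0.01158585,  0.72043009,  0.69343078,  1.15539335],
       [ 0.        ,  0.        ,  0.        ,  1.        ]])}
side {'intrinsics': array([[370.79734332,   0.        , 321.83917833],
       [  0.        , 370.79734332, 203.69456497],
       [  0.        ,   0.        ,   1.        ]]), 'dist': array([-0.06695566,  0.        ,  0.        ,  0.        ,  0.        ]), 'T': array([[-0.99936987,  0.03494809, -0.00620467,  0.52772319],
       [-0.02858753, -0.68889238,  0.72429969,  0.69295754],
       [ 0.02103854,  0.72402066,  0.68945737,  0.78213793],
       [ 0.        ,  0.        ,  0.        ,  1.        ]])}
wrist {'intrinsics': array([[281.01824769,   0.        , 319.14113349],
       [  0.        , 281.01824769, 200.18647314],
       [  0.        ,   0.        ,   1.        ]]), 'dist': array([-0.00347305,  0.        ,  0.        ,  0.        ,  0.        ]), 'tool_from_camera': array([[ 9.99999856e-01,  2.71309752e-04, -4.63553195e-04,
         1.40146089e-03],
       [ 1.35826576e-04, -9.62731614e-01, -2.70458538e-01,
        -7.28454040e-02],
       [-5.19655354e-04,  2.70458436e-01, -9.62731512e-01,
        -1.62878415e-01],
       [ 0.00000000e+00,  0.00000000e+00,  0.00000000e+00,
         1.00000000e+00]])}
0.15 [ 0.22462022 -0.58278629  0.22207423] [-3.42420958e-04  8.24487926e-01 -5.65879241e-01 -4.75839406e-04]
```

View pics/scene0.png

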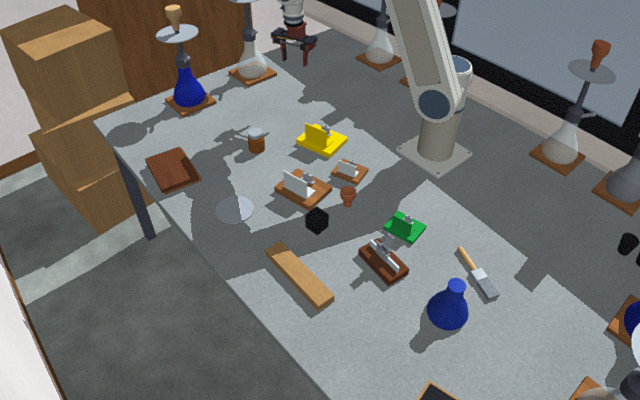

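View pics/side0.png

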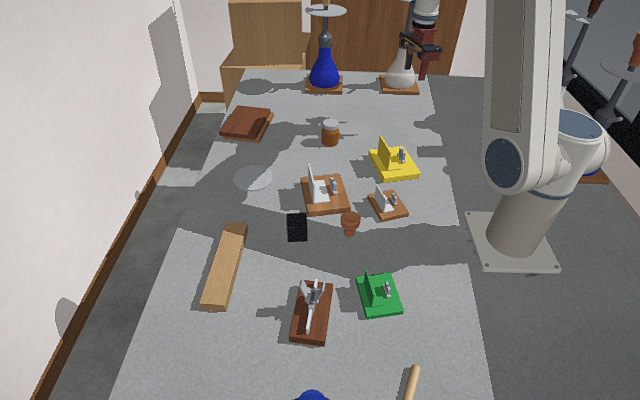

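View pics/wrist0.png

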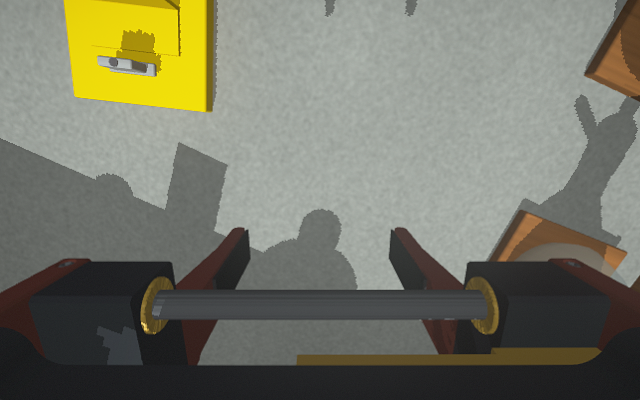

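The target stand (the larger oak one) is near (302,187) in scene, and the rack is near (384,260). Next I'll view enlarged crops.

```bash
cat > h.py <<'E'
from station import *
import cv2, numpy as np
from scipy.spatial.transform import Rotation as R
def camT(n):
    i=camera_info(n)
    if n!="wrist": return i,np.array(i["T"])
    p=np.array(get_tcp_pos()); q=np.array(get_ee_rot())
    M=np.eye(4); M[:3,:3]=R.from_quat(q[[1,2,3,0]]).as_matrix(); M[:3,3]=p
    return i,M@np.array(i["tool_from_camera"])
def p2w(n,uv,z,T=None):
    i,T0=camT(n); T=T0 if T is None else T
    uv=np.array(uv,float).reshape(-1,1,2)
    u=cv2.undistortPoints(uv,i["intrinsics"],i["dist"]).reshape(-1,2)
    d=np.c_[u[:,0],-u[:,1],-np.ones(len(u))]@T[:3,:3].T
    z=np.broadcast_to(z,len(u)); o=T[:3,3]
    return o+d*((z-o[2])/d[:,2])[:,None]
def w2p(n,P,T=None):
    i,T0=camT(n); T=T0 if T is None else T
    P=np.atleast_2d(P); c=(P-T[:3,3])@T[:3,:3]
    c=c*[1,-1,-1]
    return cv2.projectPoints(c,np.zeros(3),np.zeros(3),i["intrinsics"],i["dist"])[0].reshape(-1,2)
def crop(im,name,x0,y0,x1,y1,s):
    c=cv2.resize(im[y0:y1,x0:x1],None,fx=s,fy=s,interpolation=cv2.INTER_CUBIC)
    cv2.imwrite(name,c)
def quat(yaw):  # tool down, tool x at angle yaw
    x=np.array([np.cos(yaw),np.sin(yaw),0]);z=np.array([0,0,-1.]);y=np.cross(z,x)
    q=R.from_matrix(np.c_[x,y,z]).as_quat(); return q[[3,0,1,2]]
E
python3 - <<'E'
from h import *
s=cv2.imread("pics/scene0.png"); d=cv2.imread("pics/side0.png")
crop(s,"pics/c1.png",265,155,345,215,10)
crop(s,"pics/c2.png",350,225,420,290,9)
crop(d,"pics/c3.png",290,155,360,220,9)
crop(d,"pics/c4.png",280,270,345,350,7)
E
```

```text
(no output)
```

View pics/c1.png

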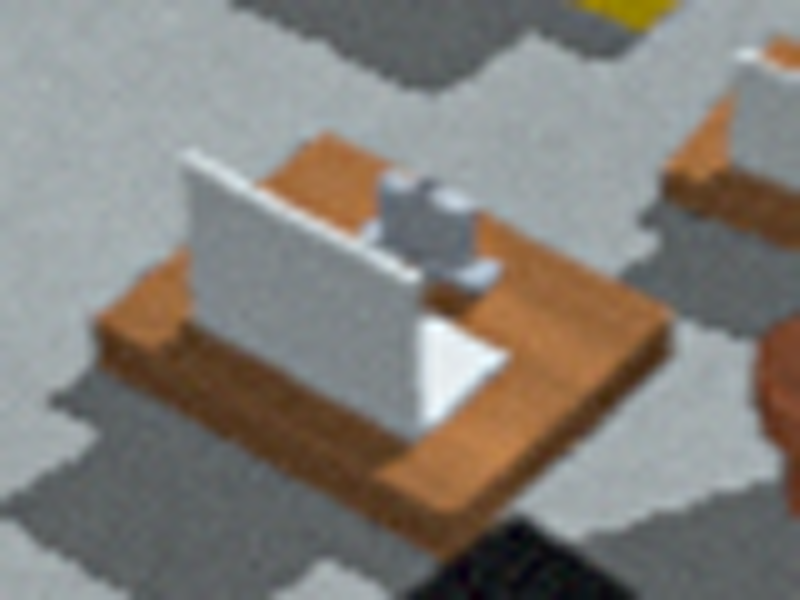

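View pics/c2.png

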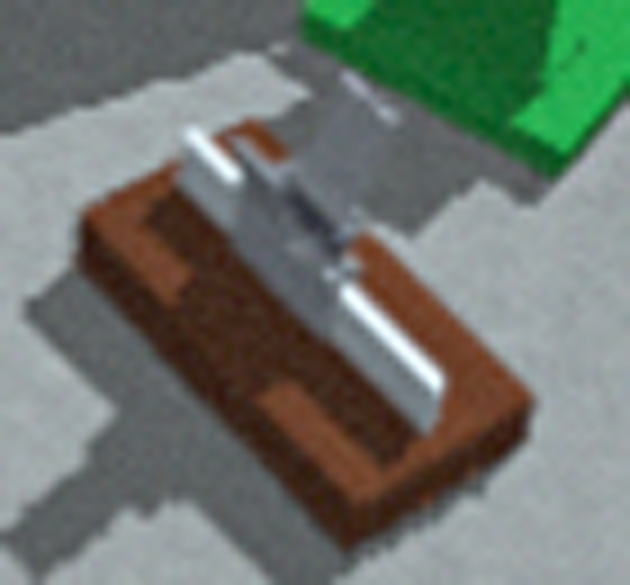

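View pics/c3.png

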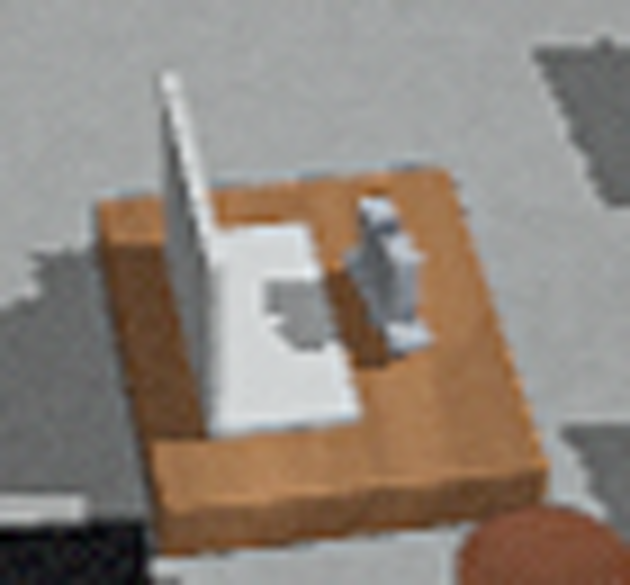

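View pics/c4.png

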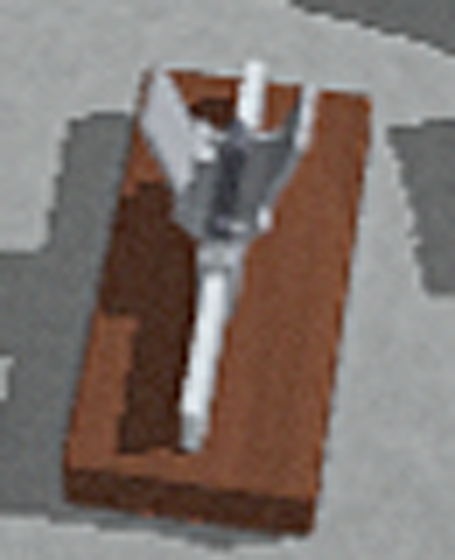

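```bash
cat > fit.py <<'E'
from h import *
from scipy.optimize import least_squares
def un(c,o,s): return [o[0]+(c[0]+.5)/s-.5, o[1]+(c[1]+.5)/s-.5]
def fit(obs,x0,loss="soft_l1"):
    # obs: (cam, T or None, uv, local xyz)
    def res(p):
        c,s=np.cos(p[2]),np.sin(p[2]); r=[]
        for n,T,uv,L in obs:
            P=[p[0]+c*L[0]-s*L[1],p[1]+s*L[0]+c*L[1],L[2]]
            r.append(w2p(n,P,T)[0]-uv)
        return np.ravel(r)
    o=least_squares(res,x0,loss=loss); return o.x,res(o.x).reshape(-1,2)
E
python3 - <<'E'
from fit import *
a=.065;b=.08
S=[("scene",(97,325),(a,-b,.025)),("scene",(445,515),(a,b,.025)),("scene",(670,320),(-a,b,.025)),("scene",(325,135),(-a,-b,.025)),
("scene",(190,152),(.042,-.05,.1)),("scene",(418,275),(.042,.05,.1)),
("side",(98,203),(a,-b,.025)),("side",(445,170),(-a,-b,.025)),("side",(545,465),(-a,b,.025)),("side",(155,508),(a,b,.025)),
("side",(172,75),(.042,-.05,.1)),("side",(213,245),(.042,.05,.1))]
org={"scene":((265,155),10),"side":((290,155),9)}
for cams in (["scene","side"],["scene"],["side"]):
    p,r=fit([(n,None,un(c,*org[n]),L) for n,c,L in S if n in cams],[.6,-.1,0]); print("stand",cams,p,np.round(r,1).tolist())
a=.04;b=.075
S=[("side",(150,72),(a,-b,.03)),("side",(372,97),(-a,-b,.03)),("side",(315,500),(-a,b,.03)),("side",(68,468),(a,b,.03)),
("scene",(250,120),(-a,-b,.03)),("scene",(82,215),(a,-b,.03)),("scene",(350,500),(a,b,.03)),("scene",(533,400),(-a,b,.03))]
org={"scene":((350,225),9),"side":((280,270),7)}
for cams in (["scene","side"],["scene"],["side"]):
    p,r=fit([(n,None,un(c,*org[n]),L) for n,c,L in S if n in cams],[.6,.3,0]); print("rack",cams,p,np.round(r,1).tolist())
E
```

```text
stand ['scene', 'side'] [ 0.52821836 -0.16009877  0.1974166 ] [[-1.1, -0.4], [-0.3, 0.9], [0.6, -0.3], [0.1, -0.4], [-0.6, 0.9], [-0.5, 1.0], [-0.3, -0.7], [0.8, -0.7], [0.7, 0.4], [0.3, 0.2], [-0.2, -0.2], [0.3, 2.3]]
stand ['scene'] [ 0.52634048 -0.16084803  0.20282406] [[-0.8, -0.6], [0.2, 0.5], [0.8, -0.8], [0.2, -0.7], [-0.3, 0.6], [-0.1, 0.6]]
stand ['side'] [ 0.52907337 -0.16053857  0.19419244] [[-0.5, -0.9], [0.7, -0.7], [0.4, 0.3], [-0.0, 0.0], [-0.4, -0.3], [-0.0, 2.1]]
rack ['scene', 'side'] [ 0.54717141  0.24862231 -0.10955697] [[-0.5, -1.1], [0.5, -0.5], [0.4, 0.2], [-1.2, -0.5], [0.6, -0.5], [-0.9, 0.1], [0.9, 1.5], [1.1, -0.0]]
rack ['scene'] [ 0.54780899  0.24691221 -0.1179242 ] [[0.3, -0.7], [-1.3, -0.3], [0.1, 1.2], [0.4, -0.1]]
rack ['side'] [ 0.54671529  0.24952231 -0.10407125] [[-0.5, -0.7], [0.5, -0.2], [0.8, 0.6], [-0.8, 0.1]]
```

```bash
python3 - <<'E'
from h import *
for y in (.5,1.8,-2.64,-1.37): print(y,inverse_kinematics([.504,-.165,.2],quat(y)))
move_pose([.504,-.145,.22],quat(.4))
i,T=camT("wrist"); im=read_camera("wrist"); np.save("T1.npy",T)
cv2.imwrite("pics/w1.png",im[:,:,::-1]); print(get_time(),get_tcp_pos(),get_ft_force())
E
```

```text
0.5 [-3.38824977e-01  3.14508838e-01  1.85762492e+00 -4.44089210e-16
  9.69458899e-01 -8.38824977e-01]
1.8 [-3.38824977e-01  3.14508838e-01  1.85762492e+00 -4.44089210e-16
  9.69458899e-01 -2.13882498e+00]
-2.64 [-3.38824977e-01  3.14508838e-01  1.85762492e+00 -4.44089210e-16
  9.69458899e-01  2.30117502e+00]
-1.37 [-3.38824977e-01  3.14508838e-01  1.85762492e+00 -4.44089210e-16
  9.69458899e-01  1.03117502e+00]
2.0833 [ 0.50396857 -0.1458476   0.22001712] [ 0.03612746 -0.29115486 -0.68260836]
```

View pics/w1.png

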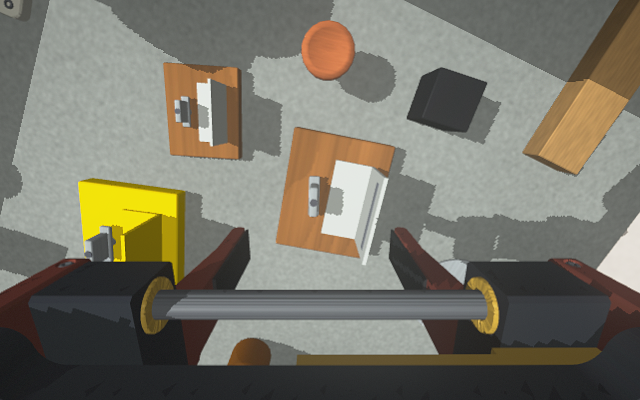

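```bash
python3 - <<'E'
from h import *
s=cv2.imread("pics/w1.png"); crop(s,"pics/c5.png",270,120,402,270,4); crop(s,"pics/c6.png",295,165,355,225,10)
E
```

```text
(no output)
```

View pics/c5.png

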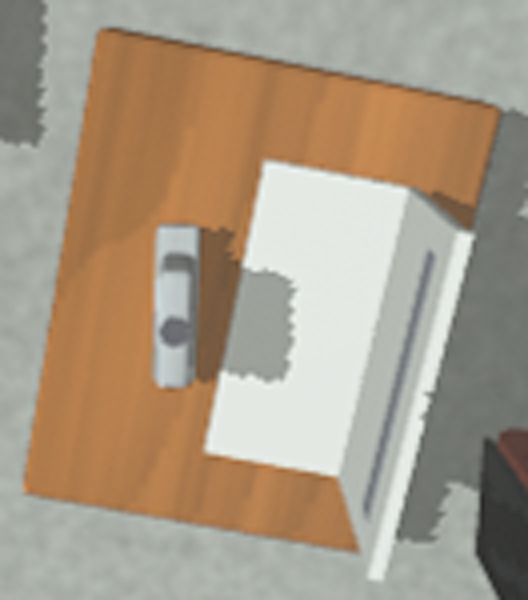

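View pics/c6.png

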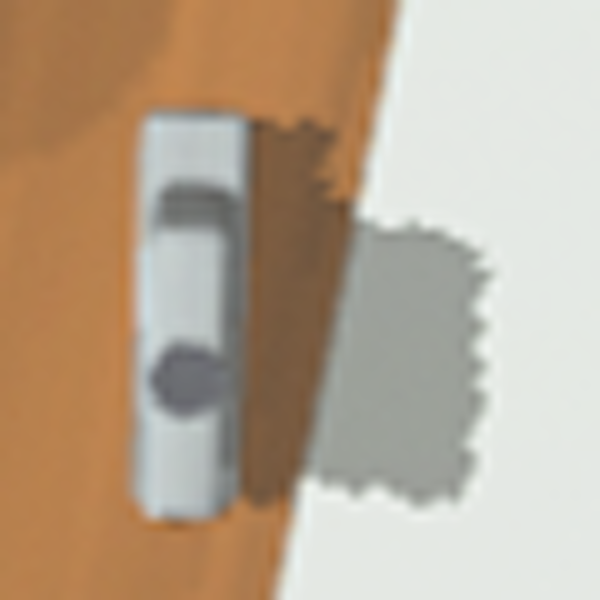

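```bash
python3 - <<'E'
from fit import *
T=np.load("T1.npy"); a=.065;b=.08
O=lambda c:un(c,(270,120),4)
S=[((100,30),(-a,b,.025)),((498,105),(a,b,.025)),((25,490),(-a,-b,.025)),((466,232),(.042,.05,.1)),((376,579),(.042,-.05,.1)),((263,160),(-.006,.05,.029)),((205,453),(-.006,-.05,.029))]
p,r=fit([("wrist",T,O(c),L) for c,L in S],[.53,-.16,.2]); print(p,np.round(r,1).tolist())
U=lambda c:un(c,(295,165),10)
for A,B in [((140,125),(133,500)),((248,120),(240,510))]:
    q=p2w("wrist",[U(A),U(B)],.037,T); d=q[0]-q[1]; print(q,np.arctan2(d[1],d[0])-np.pi/2)
print(p2w("wrist",[U((193,115)),U((188,515))],.037,T).mean(0))
c,s=np.cos(p[2]),np.sin(p[2]); print("pivot",p[0]-.025*c,p[1]-.025*s)
# wing top
print(p2w("wrist",[U((190,225)),U((190,375))],.065,T))
E
```

```text
[ 0.5287101  -0.16185426  0.21390215] [[-1.0, -0.6], [1.7, 0.3], [-0.7, 1.9], [-0.3, -0.1], [0.1, -0.2], [0.5, 0.1], [0.2, -0.3]]
[[ 0.48863734 -0.14648967  0.037     ]
 [ 0.50650087 -0.19256194  0.037     ]] 0.3698830327818783
[[ 0.50083078 -0.14066743  0.037     ]
 [ 0.51982437 -0.18843586  0.037     ]] 0.37845135308099165
[ 0.50405971 -0.16721924  0.037     ]
pivot 0.5042798512089064 -0.1671611244497663
[[ 0.49732733 -0.14970268  0.065     ]
 [ 0.50426314 -0.1664293   0.065     ]]
```

```bash
python3 - <<'E'
from h import *
P=[.5042,-.1668]; y0=.374
move_pose(P+[.12],quat(y0))
command_gripper(.5)
print(movel(P+[.042],v=.08,until_force=8),get_tcp_pos())
command_gripper(0.0)
print("w",get_grip_width(),get_ft_force(),get_ft_torque(),get_time())
i,T=camT("wrist"); im=read_camera("wrist"); cv2.imwrite("pics/w2.png",im[:,:,::-1])
E
```

```text
False [ 0.50456702 -0.16692554  0.04241126]
w 0.11173501143168169 [ 3.33986091  3.20875365 -0.55823448] [ 0.58214197 -0.65347484 -0.05814553] 5.15
```

View pics/w2.png

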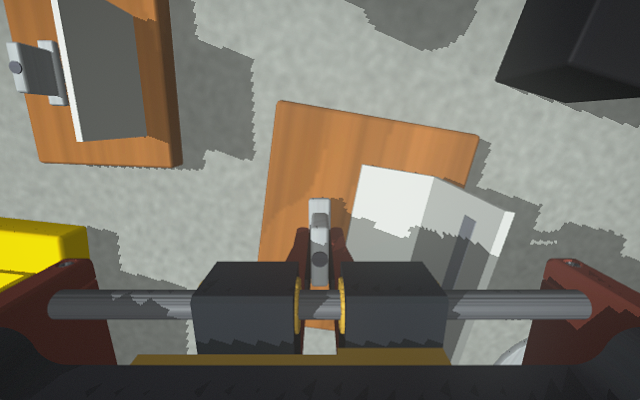

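The wing is held: the fingers are about 9.8 mm apart around it at (320,240), and side force is small. Now rotating.

```bash
python3 - <<'E'
from h import *
P=[.5042,-.1668,.042]
for y in list(np.arange(.574,1.7,.2))+[1.72,1.77,1.80,1.83]:
    move_pose(P,quat(y))
    q=np.array(get_ee_rot()); M=R.from_quat(q[[1,2,3,0]]).as_matrix()
    print(round(y,3),round(np.arctan2(M[1,0],M[0,0]),3),np.round(get_ft_torque(),2),np.round(get_ft_force(),1),round(get_grip_width(),3))
    if abs(get_ft_torque()[2])>1.0: break
i,T=camT("wrist"); np.save("T3.npy",T); im=read_camera("wrist"); cv2.imwrite("pics/w3.png",im[:,:,::-1]); print(get_time())
E
```

```text
0.574 0.575 [ 0.86 -0.98  0.04] [ 4.8  4.6 -1.8] 0.115
0.774 0.774 [ 1.17 -1.18  0.06] [ 5.9  6.4 -1.8] 0.107
0.974 0.974 [ 1.44 -1.3   0.02] [ 6.9  8.1 -1.1] 0.112
1.174 1.174 [ 1.82 -1.49 -0.01] [ 7.1 10.3 -1.9] 0.113
1.374 1.374 [ 2.24 -1.6   0.03] [ 7.4 12.3 -1.9] 0.11
1.574 1.574 [ 2.58 -1.73  0.06] [ 8.6 13.4 -1.1] 0.111
1.72 1.72 [ 2.84 -1.73  0.01] [ 9.3 16.3 -1.2] 0.111
1.77 1.769 [ 2.93 -1.72  0.03] [ 8.9 16.3 -1.4] 0.115
1.8 1.798 [ 2.85 -1.68 -0.35] [ 8.9 15.2 -1. ] 0.117
1.83 1.828 [ 2.8  -1.71 -0.56] [ 8.5 14.5 -1. ] 0.116
8.1167
```

View pics/w3.png

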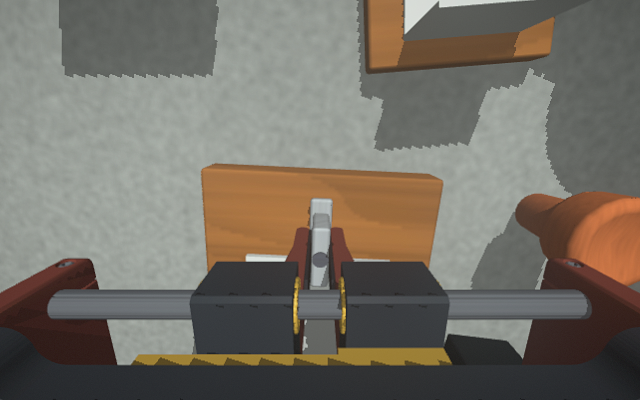

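```bash
python3 - <<'E'
from h import *
command_gripper(.5); print(np.round(get_ft_force(),1),get_time())
movel([.5042,-.1668,.2],v=.15)
i,T=camT("wrist"); np.save("T4.npy",T); im=read_camera("wrist"); cv2.imwrite("pics/w4.png",im[:,:,::-1])
crop(np.ascontiguousarray(im[:,:,::-1]),"pics/c7.png",240,160,400,290,5)
print(get_time())
E
```

```text
[ 1.1  0.  -0.1] 8.8167
10.0667
```

View pics/c7.png

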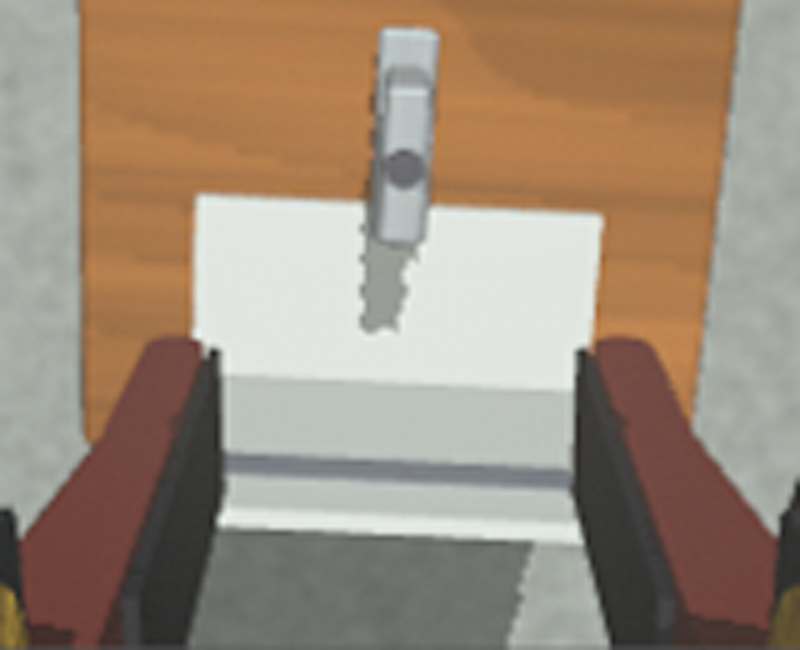

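The turnbutton now points straight at the card, with its end over the foot (crop (400,240)). Next is a view of the rack.

```bash
python3 - <<'E'
from h import *
U=lambda c:[240+(c[0]+.5)/5-.5,160+(c[1]+.5)/5-.5]
T=np.load("T4.npy")
q=p2w("wrist",[U((197,197)),U((600,215))],.029,T); d=q[1]-q[0]; print(q,np.linalg.norm(d),np.arctan2(d[1],d[0]))
q=p2w("wrist",[U((385,32)),U((372,238)),U((438,34)),U((425,242))],.037,T); 
for k in (0,2): d=q[k+1]-q[k]; print(np.arctan2(d[1],d[0]))
move_pose([.545,.20,.24],quat(-.11)); command_gripper(1.0)
i,T=camT("wrist"); np.save("T5.npy",T); im=read_camera("wrist"); im=np.ascontiguousarray(im[:,:,::-1]);cv2.imwrite("pics/w5.png",im)
print(get_time())
E
```

```text
[[ 0.53291178 -0.21148409  0.029     ]
 [ 0.51194119 -0.11435477  0.029     ]] 0.0993673516662675 1.78343616290246
0.19390379597149668
0.20460598598128932
13.175
```

View pics/w5.png

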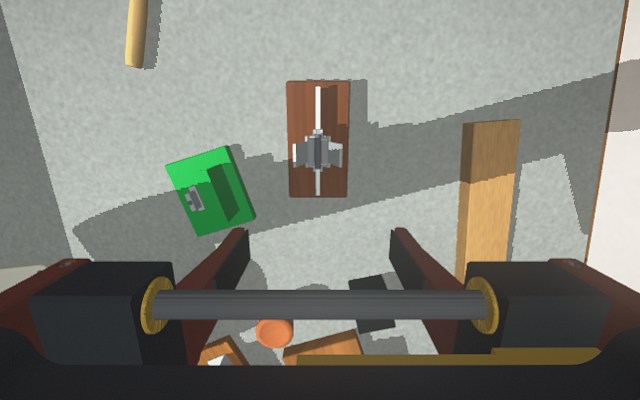

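```bash
python3 - <<'E'
from h import *
s=cv2.imread("pics/w5.png"); crop(s,"pics/c8.png",280,74,356,200,4.7619); crop(s,"pics/c9.png",285,120,350,175,12)
E
```

```text
(no output)
```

View pics/c9.png

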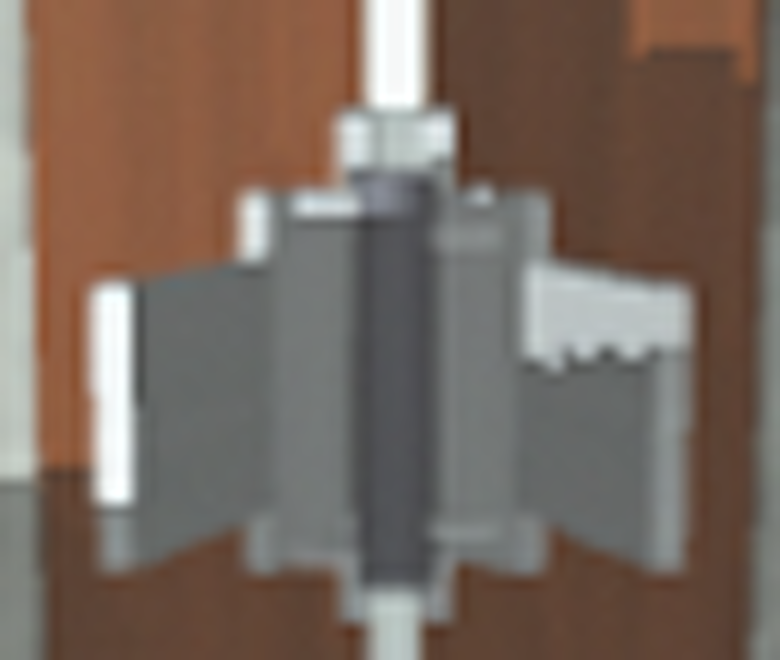

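View pics/c8.png

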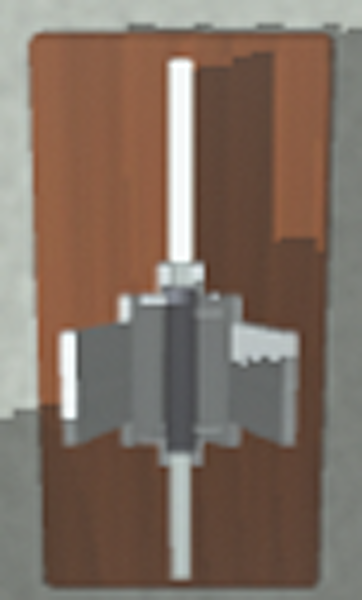

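```bash
python3 - <<'E'
from fit import *
T=np.load("T5.npy")
U=lambda c:un(c,(285,120),12)
q=p2w("wrist",[U((92,285)),U((97,572)),U((692,285)),U((687,572))],.112,T); print(q,q.mean(0),np.linalg.norm(q[2]-q[0]),np.linalg.norm(q[1]-q[0]))
d=q[2]-q[0]; print(np.arctan2(d[1],d[0])); d=q[0]+q[2]-q[1]-q[3]; print(np.arctan2(d[1],d[0])-np.pi/2)
h=p2w("wrist",[U((397,175)),U((397,587))],.073,T); print(h,h.mean(0))
a=.04;b=.075;V=lambda c:un(c,(280,74),4.7619)
p,r=fit([("wrist",T,V(c),L) for c,L in [((32,35),(-a,b,.03)),((330,35),(a,b,.03)),((46,585),(-a,-b,.03)),((318,583),(a,-b,.03))]],[.55,.25,-.1]); print(p,r.round(1).tolist())
q=p2w("wrist",[V((180,60)),V((180,578))],.054,T); d=q[0]-q[1]; print(q,np.arctan2(d[1],d[0])-np.pi/2)
E
```

```text
[[0.52300915 0.25325859 0.112     ]
 [0.52012323 0.22895291 0.112     ]
 [0.57357787 0.24767004 0.112     ]
 [0.57099652 0.22333156 0.112     ]] [0.54692669 0.23830328 0.112     ] 0.05087658915429423 0.02447641895264928
-0.11006740938955081
-0.11192355577680257
[[0.54933228 0.25780084 0.073     ]
 [0.54493047 0.21849475 0.073     ]] [0.54713137 0.23814779 0.073     ]
[ 0.54788303  0.24582697 -0.10934806] [[-1.2, -0.8], [1.2, -0.8], [-0.5, 1.3], [0.5, 1.7]]
[[0.55490833 0.31079768 0.054     ]
 [0.54039033 0.18140368 0.054     ]] -0.11173261186404848
```

```bash
python3 - <<'E'
from h import *
P=[.5470,.2382]
move_pose(P+[.16],quat(-.111))
print(movel(P+[.085],v=.08,until_force=8),np.round(get_ft_force(),1))
command_gripper(0.0)
print("w",get_grip_width()*88,np.round(get_ft_force(),1),get_ft_torque(),get_time())
i,T=camT("wrist"); np.save("T6.npy",T); im=read_camera("wrist"); im=np.ascontiguousarray(im[:,:,::-1]);cv2.imwrite("pics/w6.png",im)
for n in("side","scene"):
    im=np.ascontiguousarray(read_camera(n)[:,:,::-1]); cv2.imwrite(f"pics/{n}6.png",im)
crop(cv2.imread("pics/side6.png"),"pics/c10.png",260,230,360,350,5)
E
```

```text
False [-0.5  0.1  0.4]
w 25.57978115633838 [ 3.6 -2.1 12.9] [-0.3685568  -0.56502879  0.0551989 ] 15.6917
```

View pics/w6.png

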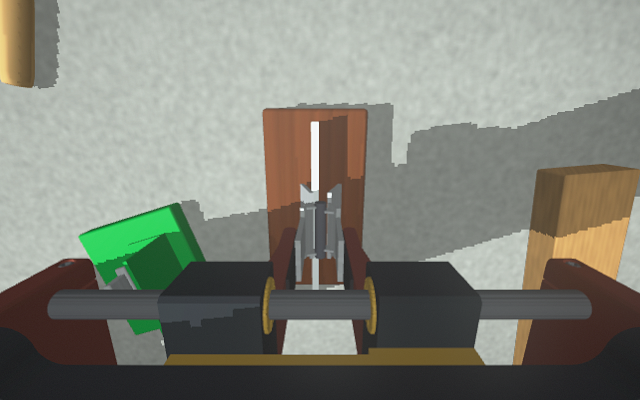

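View pics/c10.png

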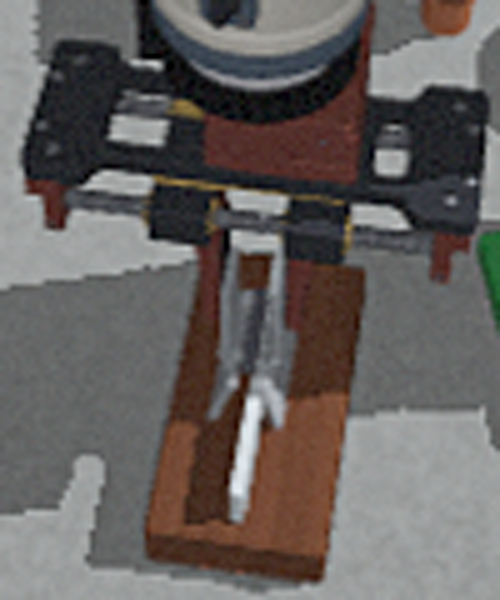

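```bash
python3 - <<'E'
from h import *
P=[.5470,.2382]
movel(P+[.095],v=.05); print(np.round(get_ft_force(),1),get_grip_width()*88)
movel(P+[.23],v=.1); print(np.round(get_ft_force(),1),get_ft_torque(),get_grip_width()*88,get_time())
i,T=camT("wrist"); np.save("T7.npy",T); im=read_camera("wrist"); im=np.ascontiguousarray(im[:,:,::-1]);cv2.imwrite("pics/w7.png",im)
crop(im,"pics/c11.png",250,160,390,290,5)
for n in("side","scene"):
    im=np.ascontiguousarray(read_camera(n)[:,:,::-1]); cv2.imwrite(f"pics/{n}7.png",im)
E
```

```text
[ 1.  -0.6 -1.1] 25.633141300722205
[ 0.1 -0.3 -1.4] [ 0.00543362 -0.12087766  0.03833241] 26.152636350377094 17.6917
```

View pics/c11.png

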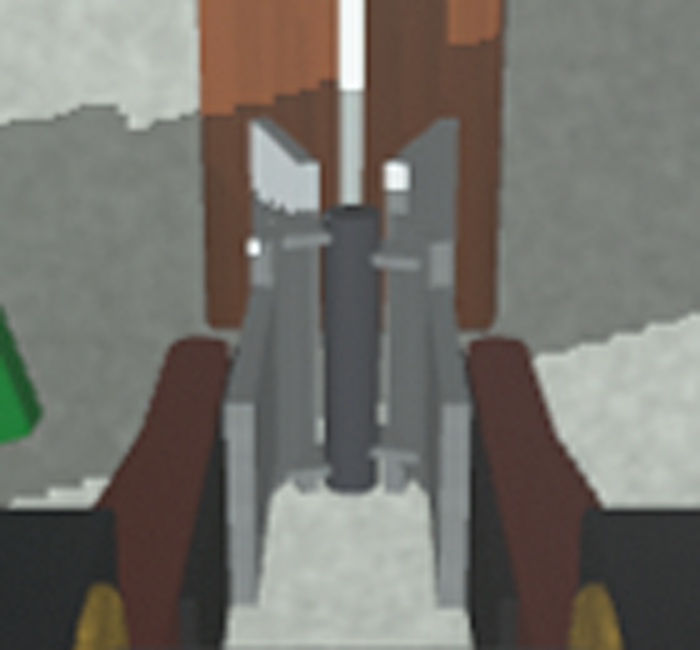

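View pics/side7.png

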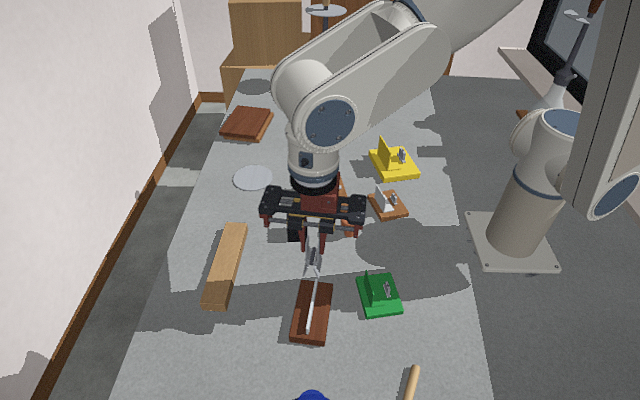

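```bash
python3 - <<'E'
from fit import *
i=camera_info("wrist"); T=np.array(i["tool_from_camera"])
pts=[(s*.013,-.012,0) for s in(-1,1)]+[(s*.013,.012,0) for s in(-1,1)]
# crop px of handle-top outer corners: far end (tool -y) and near end
ob=[un(c,(250,160),5) for c in [(227,403),(470,403),(233,605),(467,605)]]
from scipy.optimize import least_squares
def res(p):
    c,s=np.cos(p[3]),np.sin(p[3])
    P=[(p[0]+c*x-s*y,p[1]+s*x+c*y,p[2]) for x,y,_ in pts]
    return (w2p("wrist",P,T)-ob).ravel()
o=least_squares(res,[0,0,-.03,0]); print(o.x,o.fun.round(1))
# hinge cylinder: ends
def res2(p):
    P=[(p[0],p[1]-.0198,p[2]-.003),(p[0],p[1]+.0198,p[2]-.003)]
    return (w2p("wrist",P,T)-[un((352,208),(250,160),5),un((351,490),(250,160),5)]).ravel()
o=least_squares(res2,[0,0,.015]); print(o.x,o.fun.round(1))
# tool tips of upper jaw corner
for z in (.04,.0535): print(z,w2p("wrist",[(-.0135,-.025,z),(.0135,-.025,z)],T))
print(un((250,120),(250,160),5),un((458,120),(250,160),5))
E
```

```text
[-0.00011444  0.00071632 -0.02517003 -0.00350659] [-0.1  0.3  0.3  0.1 -0.2 -0.1  0.  -0.3]
[ 0.00021352 -0.00327048  0.01227416] [-0.1 -0.   0.1  0. ]
0.04 [[301.29658022 187.31906329]
 [337.76308257 187.31558412]]
0.0535 [[302.34849563 183.43063058]
 [336.67101148 183.42726781]]
[299.6, 183.6] [341.2, 183.6]
```

```bash
python3 - <<'E'
from fit import *
T=np.load("T1.npy"); q=p2w("wrist",[un((466,232),(270,120),4),un((376,579),(270,120),4)],.1,T); d=q[0]-q[1]; print(q.mean(0),np.linalg.norm(d),np.arctan2(d[1],d[0])-np.pi/2)
move_pose([.5695,-.1530,.25],quat(.21)); print(get_grip_width()*88,get_time())
movel([.5695,-.1530,.168],v=.1); print(np.round(get_ft_force(),1),get_grip_width()*88,get_tcp_pos())
i,T=camT("wrist"); np.save("T8.npy",T); im=read_camera("wrist"); im=np.ascontiguousarray(im[:,:,::-1]);cv2.imwrite("pics/w8.png",im)
crop(im,"pics/c12.png",240,160,400,290,5)
for n in("side","scene"):
    im=np.ascontiguousarray(read_camera(n)[:,:,::-1]); cv2.imwrite(f"pics/{n}8.png",im)
crop(cv2.imread("pics/side8.png"),"pics/c13.png",270,130,370,220,8)
crop(cv2.imread("pics/scene8.png"),"pics/c14.png",250,120,350,220,6)
E
```

```text
[ 0.56993131 -0.15305298  0.1       ] 0.10028091364501869 0.21000854499814925
25.61959591059215 19.3
[ 0.2  0.2 -1.6] 25.346959272025682 [ 0.56999024 -0.15307163  0.16855274]
```

View pics/c12.png

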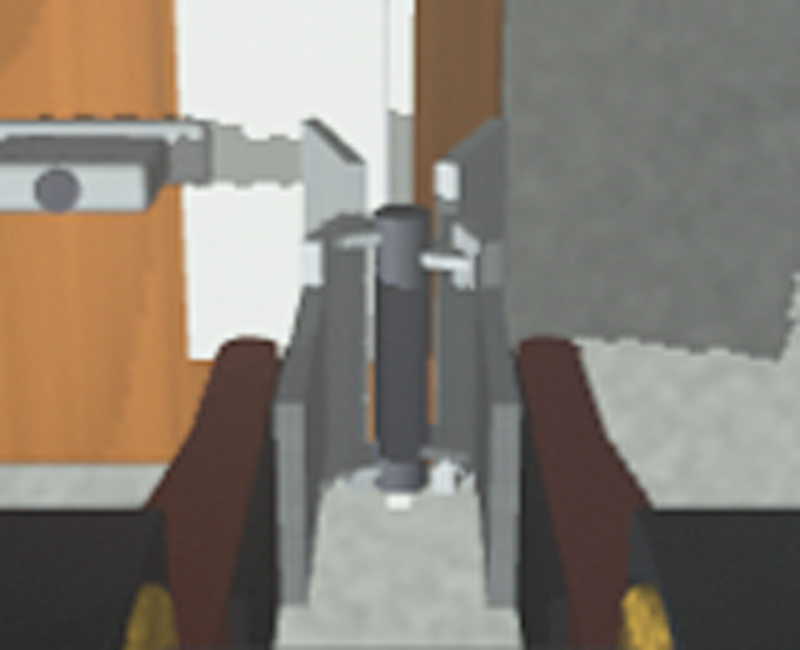

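View pics/c13.png

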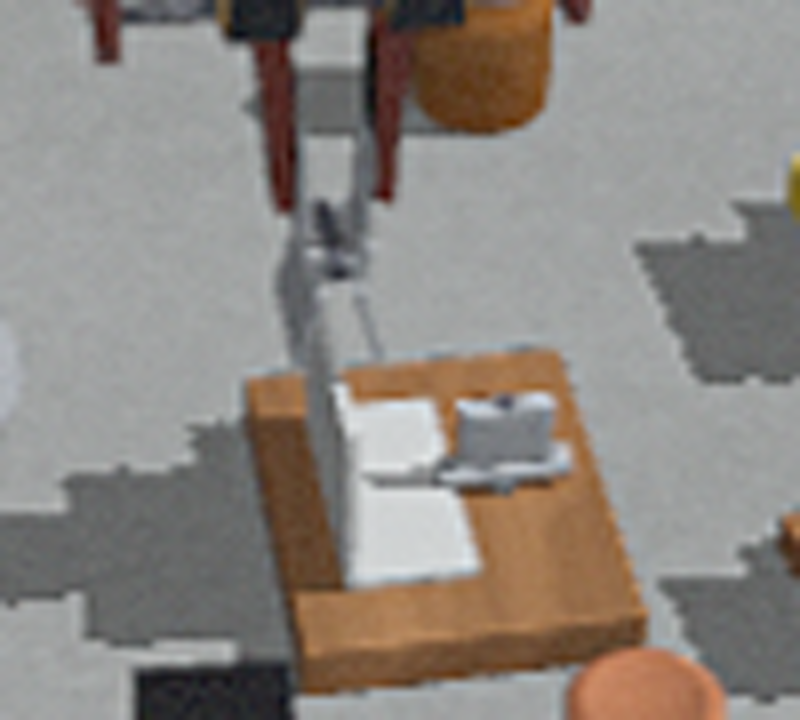

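View pics/c14.png

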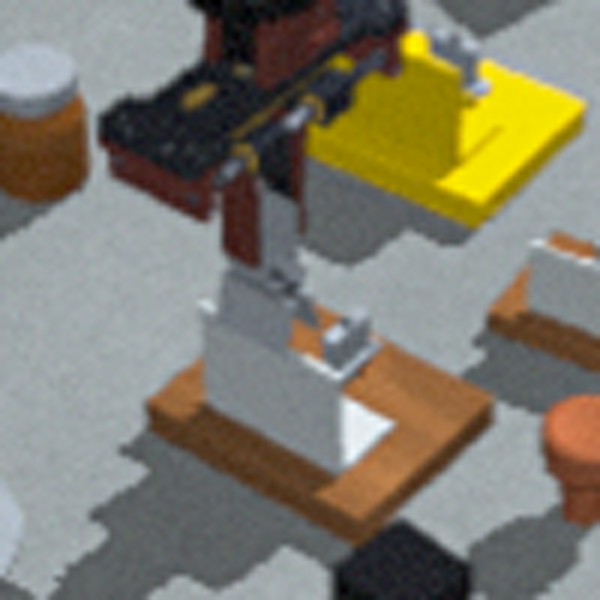

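```bash
python3 - <<'E'
from fit import *
t=np.array(get_tcp_pos()); e=np.array([-np.sin(.21),np.cos(.21),0])
for dz in(.012,.015,.018,.021): print(dz,w2p("side",t+.0198*e-[0,0,dz]),w2p("scene",t+.0198*e-[0,0,dz]),"jawtip -x near",w2p("scene",t+.025*e-[0,0,dz+.0385]))
print(un((338,265),(270,130),8), un((300,292),(250,120),6))
# card top predicted in side
for s in(-.05,.05): print(w2p("side",np.array([.5699,-.1530,.1])+s*e))
print(un((318,285),(270,130),8),un((343,385),(270,130),8))
print(movel([.5695,-.1530,.1335],v=.05,until_force=5),np.round(get_ft_force(),1),np.round(get_ft_torque(),3),get_grip_width()*88,get_tcp_pos())
i,T=camT("wrist"); np.save("T9.npy",T); im=read_camera("wrist"); im=np.ascontiguousarray(im[:,:,::-1])
crop(im,"pics/c15.png",240,150,400,290,5)
for n in("side","scene"):
    im=np.ascontiguousarray(read_camera(n)[:,:,::-1]); cv2.imwrite(f"pics/{n}9.png",im)
crop(cv2.imread("pics/side9.png"),"pics/c16.png",270,130,370,220,8)
crop(cv2.imread("pics/scene9.png"),"pics/c17.png",260,130,340,210,8)
print(get_time())
E
```

```text
0.012 [[311.89925014 161.21609559]] [[298.04236605 166.04733622]] jawtip -x near [[299.55627778 175.58029697]]
0.015 [[311.89616371 162.07922308]] [[298.06507723 166.75088755]] jawtip -x near [[299.57683667 176.26063083]]
0.018 [[311.89309665 162.93898914]] [[298.08774272 167.45258116]] jawtip -x near [[299.59735429 176.93917977]]
0.021 [[311.8900488 163.7954115]] [[298.11036261 168.15242316]] jawtip -x near [[299.61783072 177.61594969]]
[311.8125, 162.6875] [299.5833333333333, 168.25]
[[308.15173921 162.49655199]]
[[313.59598196 183.77090839]]
[309.3125, 165.1875] [312.4375, 177.6875]
False [-0.1 -0.  -1.1] [-0.047 -0.114 -0.   ] 25.75691932874394 [ 0.56968256 -0.15305442  0.13361346]
21.4083
```

View pics/c15.png

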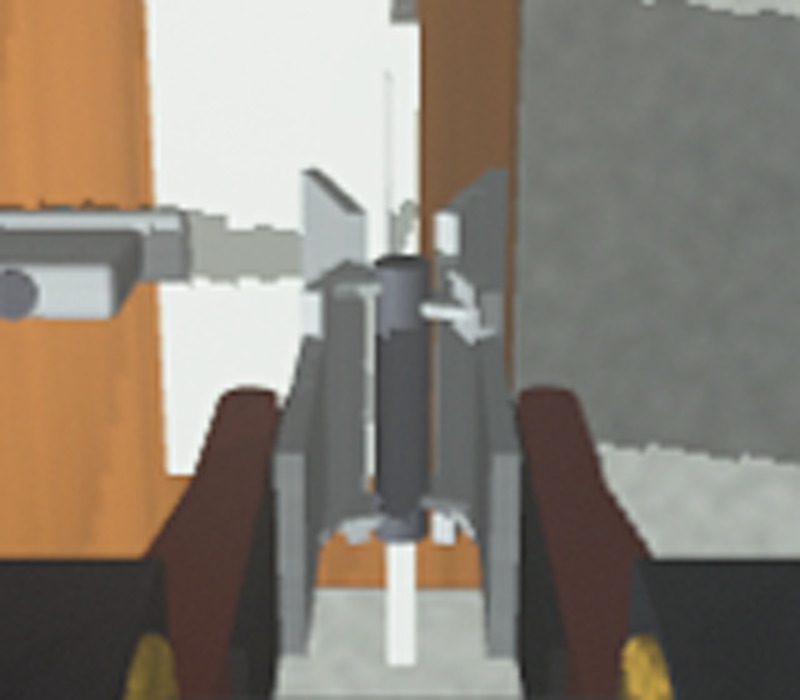

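View pics/c16.png

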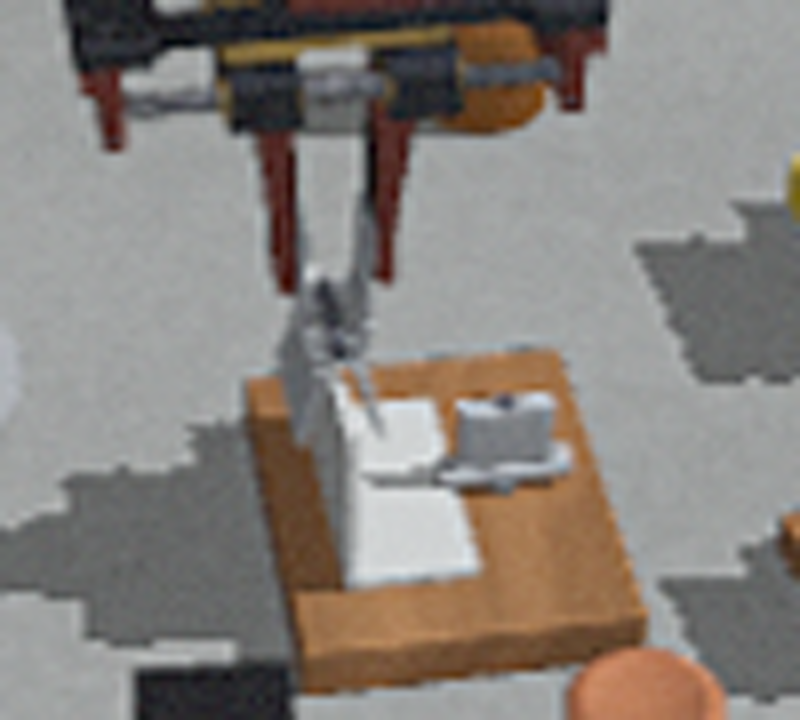

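View pics/c17.png

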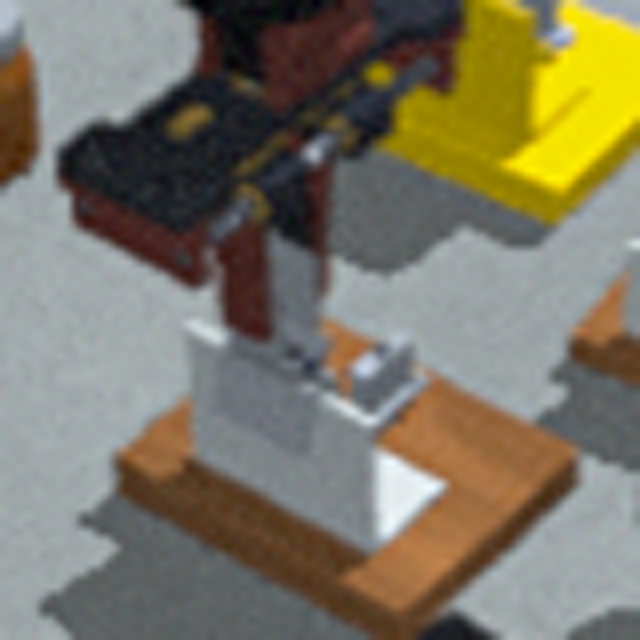

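```bash
python3 - <<'E'
from fit import *
t=np.array(get_tcp_pos()); e=np.array([-np.sin(.21),np.cos(.21),0]); f=np.array([np.cos(.21),np.sin(.21),0])
for z in(.07,.074,.078,.082,.086): 
  P=t.copy();P[2]=z
  print(z,w2p("scene",[P+.0155*f+.025*e,P+.0155*f-.025*e]).round(1).tolist(),w2p("side",[P-.0135*f+.025*e,P+.0155*f+.025*e]).round(1).tolist())
print(un((312,455),(260,130),8),un((215,415),(260,130),8),un((378,432),(270,130),8),un((303,443),(270,130),8))
C=np.array([.5699,-.1530,.1]);print(w2p("scene",[C-.05*e,C+.05*e]),un((187,325),(260,130),8),un((378,425),(260,130),8))
s=cv2.imread("pics/scene9.png"); crop(s,"pics/c18.png",278,165,313,195,20)
s=cv2.imread("pics/side9.png"); crop(s,"pics/c19.png",300,160,325,190,20)
E
```

```text
0.07 [[297.0, 188.8], [285.6, 182.6]] [[316.7, 185.6], [307.0, 186.6]]
0.074 [[297.0, 187.9], [285.5, 181.7]] [[316.7, 184.6], [306.9, 185.6]]
0.078 [[297.0, 187.1], [285.5, 180.9]] [[316.8, 183.5], [306.9, 184.5]]
0.082 [[296.9, 186.2], [285.4, 180.0]] [[316.8, 182.5], [306.9, 183.5]]
0.086 [[296.9, 185.3], [285.4, 179.1]] [[316.8, 181.4], [306.9, 182.4]]
[298.5625, 186.4375] [286.4375, 181.4375] [316.8125, 183.5625] [307.4375, 184.9375]
[[282.53709727 170.60636976]
 [305.63561454 182.84249841]] [282.9375, 170.1875] [306.8125, 182.6875]
```

View pics/c18.png

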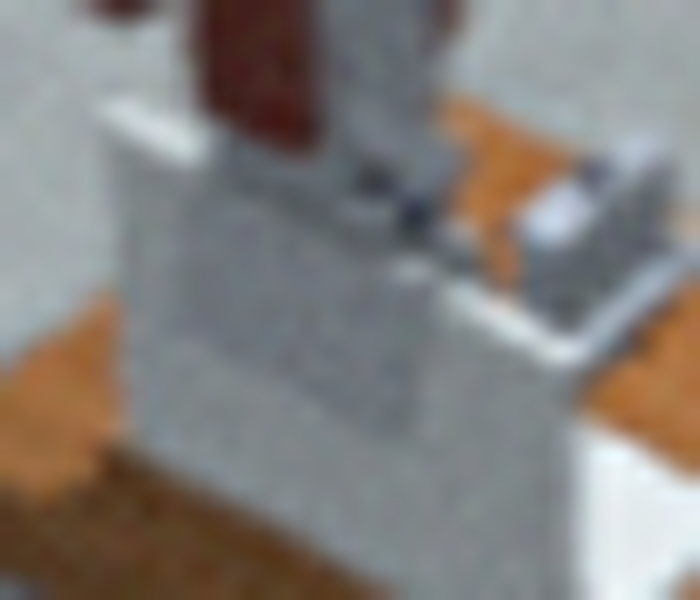

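View pics/c19.png

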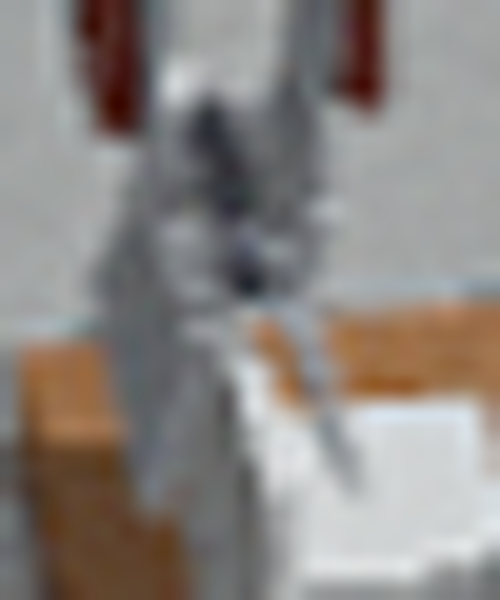

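```bash
python3 - <<'E'
from h import *
wait(.7); print(np.round(get_ft_force(),1),np.round(get_ft_torque(),3),get_grip_width()*88,get_tcp_pos(),get_time())
job_done()
E
```

```text
[-0.4 -0.4 -0.9] [-0.051 -0.048  0.054] 25.645767764832577 [ 0.56948876 -0.15301771  0.13349006] 22.1083
the job is handed in; nothing more can be done
```

The job is handed in at 22.1 s: the turnbutton is locked, and the clip is held squeezed open astride the middle of the card's top edge.

- **Turnbutton:** I gripped the thumb wing and turned it about 1.4 rad. Torque rose once I passed about 1.78 rad in the world frame, which is where the stop should be. After I let go, the wrist view showed the bar within about 0.02 rad of pointing straight at the card, with its end over the foot.
- **Clip:** It came off the rack fully squeezed, 25.6 mm over the handles.
- **Final position:** The side and scene views put the jaw tips at about 78 mm, roughly 22 mm below the card's top. The clip is centred along the edge, with a visible gap on each side. The last force reading was about 1 N, no more than the clip's weight, so nothing showed it touching the card.

Two readings disagreed. Wrist-camera estimates of how deep the clip sits in the grip ranged from 12 to 21 mm, so I relied on the side and scene views, which agreed at about 16–18 mm. While I squeezed the clip on the rack it pressed down on the wood with about 13 N, and that went away when I lifted it. I didn't take a separate last look at the bystander objects, but nothing in the force readings or pictures suggested I had touched any.

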